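Find the release notch of the incubator by touch and pop its lid

TASK

Open the dry-block incubator by its hidden release: put a closed fingertip on the left end of its dark grey front edge (left as the robot sees it), slide it gently to the right along the top of that edge until you find the notch, then press the catch inside the notch all the way down, so that the clear lid stands ajar, and come away. Do not touch the lid itself, and leave the jar, beaker, spatula and weight where they are.

Things in the scene. Friction and masses are not known exactly. Their poses are not given: they have to be found in the camera images.
- incubator: Bench dry-block incubator, fixed: low white case 340 mm wide (its y), 245 mm deep (its x, -125 to +120 mm), flat deck 65 mm above the bench. Origin at the centre of its underside; x away from the robot, y to the robot's left, z up. Two low knobs stick out 12 mm from the front face at y = +-110 mm, 22 mm above the bench.
- edge_left (a point): On top of the front edge, a matt dark grey plastic band along the deck's front (incubator x = -125 to -80 mm, the full 340 mm wide, level with the deck at z = 65 mm). This point is on the band's centre line, 20 mm from its left end: incubator x = -102.5, y = +150, z = 65 mm. Axes as the incubator's.
- edge_right (a point): The same point 20 mm from the band's right end: incubator x = -102.5, y = -150, z = 65 mm. Somewhere between the two is the notch: a gap in the band 44 mm wide along y, 45 mm in x, open at top and front. Its centre lies anywhere from incubator y = -48 to +48 mm and is not reported.
- catch (a joint): The release catch, the dark grey plastic floor of the notch (part of a bar running under the band): 0 = up, its top 8 mm below the top of the band; 0.008 m = pressed fully down, 16 mm below the band. It goes straight down against about 7 N and stays where it is left. As it goes down it lifts the lid.
- lid: Clear plastic lid over the tubes, 150 mm deep, 290 mm wide, 31 mm high, on the deck behind the band: its front wall is at incubator x = -50 mm. Origin on its hinge line at the back, incubator x = +100, z = 66 mm. Catch fully down raises it by 0.16 rad (its front by 24 mm); it stays there.
- jar: White plastic jar with a blue cap, 60 mm across, 85 mm high, standing on the bench left of the incubator; origin at the centre of its underside.
- beaker: Empty glass beaker, 72 mm across, 95 mm high, standing on the bench right of the incubator; origin at the centre of its underside.
- spatula: Steel spatula about 280 mm long lying on the bench to the right of the incubator, beyond the beaker; origin under its middle.
- weight: Steel cylinder weight, 28 mm across, 30 mm high, on the bench left of the incubator; origin at the centre of its underside.

How it is judged (in metres and radians):
On the way, in this order (a step that is already met when the one before it is completed fails the run):
1. fingertips rest on the left end of the dark grey edge, catch still up (contact force between the fingers and incubator above 0.3 N and y of the grasp point in the frame of incubator above 0.11 m and x of the grasp point in the frame of incubator below -0.06 m and value of joint catch below 0.001 m), for 0.04 s.
2. fingertips rub along the dark grey edge farther to the right, catch still up (contact force between the fingers and incubator above 0.3 N and y of the grasp point in the frame of incubator below 0.1 m and x of the grasp point in the frame of incubator below -0.06 m and value of joint catch below 0.001 m), for 0.04 s.
3. the fingers press the catch down (contact force between the fingers and incubator above 0.5 N and value of joint catch above 0.0065 m), for 0.1 s.
At the end, for the whole second after the job is handed in: The catch is down by more than 6.5 of its 8 mm, the lid stands ajar by more than 0.11 rad and is still, and jar, beaker, spatula and weight are within 15 mm of where they were (value of joint catch above 0.0065 m and angle between lid's own z axis and vertical above 0.11 rad and angular speed of lid below 0.1 rad/s and distance of each of jar, beaker, spatula, weight from where it was at the start of the episode below 0.015 m); the robot touches nothing.
It fails at once if the lid itself is touched (contact force between any of the fingers, the arm and lid above 0.5 N).
It fails at once if the incubator is pressed with more than 45 N (contact force between the fingers and incubator above 45 N).
It fails at once if jar, beaker, spatula or weight is moved by more than 15 mm (distance of any of jar, beaker, spatula, weight from where it was at the start of the episode above 0.015 m).
It also fails if it takes over 64 s, if anything falls off the work surface, if the arm or the gripper's body presses on something with over 40 N, if the wrist force passes 120 N, or if a joint passes its speed limit or range.

ROBOT

A 6-joint arm with a two-finger parallel gripper is mounted at the origin on the work surface. World frame = base frame: x ahead of the robot, y to its left, z up, the work surface at z = 0. Lengths are in m, angles in degrees, forces in N, time in s.
With the tool pointing down it reaches from about 0.325 to 0.85 m from the base axis. Payload 4.4 kg.
Tool frame: the origin (TCP) lies at the very end of the fingers, on their centre line; the grasp point (between the pads) lies 19 mm behind it; z points along the fingers, y is the line along which they close (so a half turn about z gives the same grasp; the last joint's range is limited). The gripper opens to 94 mm and grips with 3 to 60 N. Pads are 16 mm wide; open, the fingers measure 119 mm over their backs; the gripper's body (75 mm by 177 mm) begins 78 mm behind the grasp point.
Start: joints at [63.054, 11.837, 88.321, -0, 79.842, -8.623], TCP at [0.181, 0.546, 0.205] pointing down, gripper open.
Joint ranges: [-156.59, 156.59], [-49.26, 127.26], [12.9, 141.05], [-63.56, 243.56], [4.71, 150.69], [-161.64, 161.64]. Speed limits (degrees/s): [159.86, 159.86, 180, 180, 180, 180].

INTERFACE

Orientations are given as a 3x3 rotation matrix whose columns are the frame's x, y, z axes.
In Python, from rig import * gives the robot as it stands. Calls block until the motion is done:
- movep(position, orientation): joint-space move of the TCP to a pose.
- move_straight(position, orientation=None, v=0.15): straight line of the TCP; orientation=None keeps the orientation; v is the mean speed in m/s.
- goto_joints(angles): joint-space move.
- grip(opening, strength=None): finger opening in m; strength is the grip in N (None keeps the last); returns when the fingers have stopped.
- hold(seconds).
- ik(position, orientation): joint angles nearest the present ones, or None.
- get_obs(): the state.
- read_camera(name): name is "side" or "top" or "wrist"; returns a dict with "image" (480x640x3 uint8, red, green, blue), "fx", "fy", "cx", "cy" (pixels), "k1" (the pictures are not rectified: a ray, as slopes to the right and down, at radius r is drawn at 1 + k1 r^2 times it, then the intrinsics apply), "R" (3x3) and "t" (3): a world point X has camera coordinates R X + t; the wrist camera has in their place "hand_eye" (4x4, takes a point from camera to tool coordinates, whose origin is the TCP and whose axes are the flange's). Camera axes: x right, y down, z forward; pixel columns grow to the right and rows downward; lengths in m; the calibration is good to about 2 mm. A picture is of the moment at which its call begins: read the wrist's pose just before it. There is no depth.
A pose or a line that the arm cannot do raises Unreachable and nothing moves.
- job_done(): hands the job in; it is judged then, once.
The state is a dict: "time": time; "joints": joint angles; "joint_velocities": joint speeds; "joint_efforts": joint torques, N m; "tcp_pos": TCP position; "tcp_rot": TCP orientation; "contact_force": force on the tool from outside, world axes, zero at the start; "wrist_torque": the same for the moment, N m; "width": finger opening in m; "gripper_force": force on a finger pad.
Only numpy, scipy, OpenCV 4.12 (cv2) and the standard library are available. Lean on these libraries where they do the work, as an engineer would, in place of code of your own. Each camera call takes 0.05 s, during which the arm holds its last target. There are 200 camera calls.

## Working session

There is one attempt and no reset: what is moved stays moved. The work goes in short steps, each a Python script; the robot and the scene stay as the last script left them, time stands still between calls to the robot, and variables do not carry over. Pictures are saved under pics/ and viewed, at most 10 in all, crops included, and the job is handed in when it is done.

```bash
mkdir -p pics; python3 - <<'E'
from rig import *
import cv2
for n in ("top","side"):
    c=read_camera(n); cv2.imwrite(f"pics/{n}0.png",c["image"][:,:,::-1])
    print(n,c["fx"],c["fy"],c["cx"],c["cy"],c["k1"],c["R"],c["t"])
o=get_obs(); print(o["time"],o["tcp_rot"],o["contact_force"])
E
```

```text
top 550.6531058126249 550.6531058126249 311.70582589950965 239.04888305999137 -0.11596617425838057 [[ 0.00920541 -0.9998964   0.011066  ]
 [-0.99446416 -0.01031268 -0.10456906]
 [ 0.10467235 -0.01004214 -0.99445606]] [-0.04432384  0.59639862  1.19382581]
side 522.1733400009355 522.1733400009355 318.73357186906185 245.79973512261432 -0.13284165227941055 [[-0.98716082 -0.15925308 -0.012328  ]
 [-0.09977267  0.67504751 -0.73099677]
 [ 0.12473548 -0.72038137 -0.68226955]] [0.60484978 0.12017746 0.96823846]
0.1 [[-9.49295835e-01  3.14382794e-01 -9.36070147e-04]
 [ 3.14384043e-01  9.49294045e-01 -1.86803315e-03]
 [ 3.01328335e-04 -2.06760161e-03 -9.99997817e-01]] [-0.15463371  1.90285786 -0.36266176]
```

View pics/top0.png

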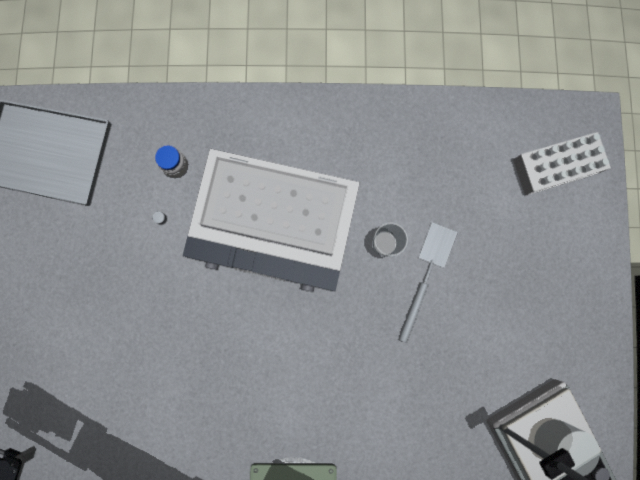

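View pics/side0.png

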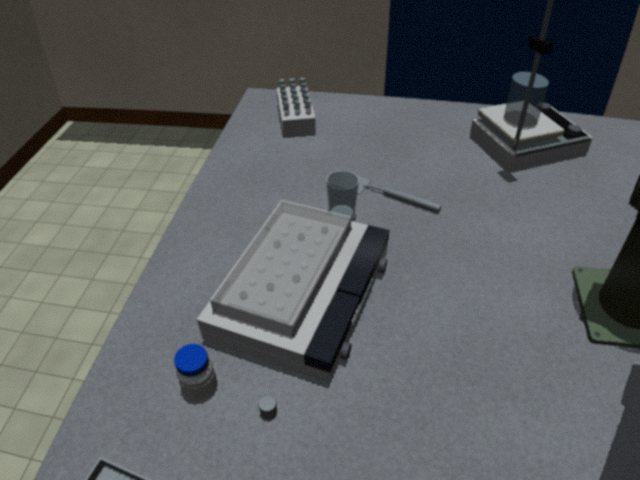

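The top view shows the incubator yawed, with its dark band running from about (185,250) to (338,285) and a seam near (235,258). The side view shows a seam near (345,290). Next I'll measure the band and enlarge it.

```bash
cat > h.py <<'E'
import numpy as np, cv2
def ray(c,uv,z):
    K=np.array([[c["fx"],0,c["cx"]],[0,c["fy"],c["cy"]],[0,0,1]])
    p=cv2.undistortPoints(np.float64(uv).reshape(-1,1,2),K,np.array([c["k1"],0,0,0]))[:,0]
    R,t=np.array(c["R"]),np.array(c["t"]); o=-R.T@t
    d=np.c_[p,np.ones(len(p))]@R
    return o+d*((z-o[2])/d[:,2])[:,None]
E
python3 - <<'E'
from rig import *
from h import *
c=read_camera("top"); im=c["image"]; s=read_camera("side")
hsv=cv2.cvtColor(im,cv2.COLOR_RGB2HSV)
roi=np.zeros(im.shape[:2],np.uint8); roi[225:300,175:350]=1
m=((im.max(2)<85)&(roi>0)).astype(np.uint8)
m=cv2.morphologyEx(m,cv2.MORPH_OPEN,np.ones((9,9)))
ct=max(cv2.findContours(m,0,1)[0],key=cv2.contourArea)
box=cv2.boxPoints(cv2.minAreaRect(ct)); P=ray(c,box,.065)
print(box,P,[np.linalg.norm(P[i]-P[i-1]) for i in range(4)])
w=cv2.inRange(hsv,(0,0,165),(180,40,255)); 
x=ray(c,[[210,150],[358,182]],.065);print("backcorners",x,np.linalg.norm(x[0]-x[1]))
f=lambda a:np.clip(a.astype(float)*2.5,0,255).astype(np.uint8)
a=cv2.resize(f(im[225:300,175:350]),(800,343),interpolation=2)
b=cv2.resize(f(s["image"][220:370,300:400]),(390,585)[::1],interpolation=2)
cv2.imwrite("pics/a.png",a[:,:,::-1]);cv2.imwrite("pics/b.png",b[:,:,::-1])
E
```

```text
Traceback (most recent call last):
ValueError: max() iterable argument is empty
```

```bash
python3 - <<'E'
from rig import *
from h import *
c=read_camera("top"); im=c["image"]; s=read_camera("side")
print(im[260,205],im[272,300],im[280,240],im[235,215])
roi=np.zeros(im.shape[:2],np.uint8); roi[225:300,175:350]=1
m=((im.max(2)<100)&(roi>0)).astype(np.uint8)
m=cv2.morphologyEx(m,cv2.MORPH_OPEN,np.ones((9,9)))
print(m.sum())
ct=max(cv2.findContours(m,0,1)[0],key=cv2.contourArea)
box=cv2.boxPoints(cv2.minAreaRect(ct)); P=ray(c,box,.065)
print(box,P,[np.linalg.norm(P[i]-P[i-1]) for i in range(4)])
x=ray(c,[[210,150],[358,182]],.065);print("backcorners",x,np.linalg.norm(x[0]-x[1]))
f=lambda a:np.clip(a.astype(float)*2.5-60,0,255).astype(np.uint8)
a=cv2.resize(f(im[225:300,175:350]),(800,343),interpolation=2)
b=cv2.resize(f(s["image"][220:370,300:400]),(390,585),interpolation=2)
cv2.imwrite("pics/a.png",a[:,:,::-1]);cv2.imwrite("pics/b.png",b[:,:,::-1])
E
```

```text
[73 78 85] [86 90 98] [141 143 149] [204 205 206]
1974
[[182.31825 256.79962]
 [187.00392 236.18275]
 [285.9391  258.66803]
 [281.25342 279.2849 ]] [[0.55172587 0.24167695 0.065     ]
 [0.59673127 0.23287774 0.065     ]
 [0.55017759 0.01700893 0.065     ]
 [0.50568616 0.02647624 0.065     ]] [np.float64(0.2200704425558052), np.float64(0.045857511569622006), np.float64(0.2208315818065869), np.float64(0.04548755422657194)]
backcorners [[ 0.78907697  0.18874049  0.065     ]
 [ 0.720218   -0.13858675  0.065     ]] 0.33449167688465514
```

View pics/a.png

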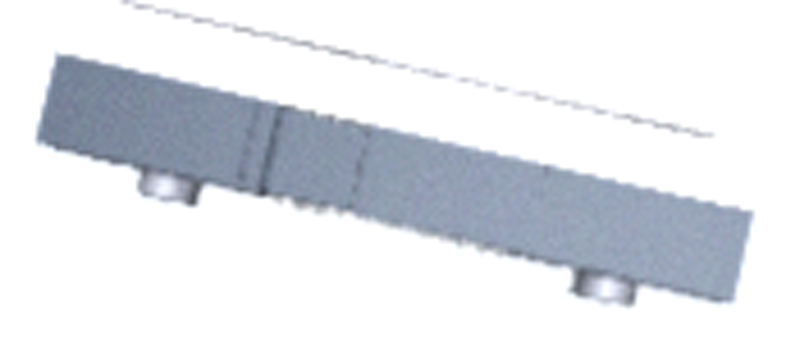

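View pics/b.png

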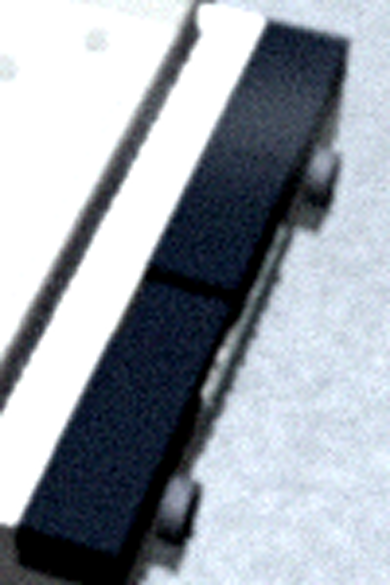

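```bash
cat >> h.py <<'E'
def frame(c):
    s=800/175
    A=np.array([[60,55],[38,143],[733,300],[752,212]])/s+[175,225]
    P=ray(c,A-0.5+0.5/s,.065)
    ey=(P[0]+P[1]-P[2]-P[3]); ey/=np.linalg.norm(ey); ex=np.cross(ey,[0,0,1])
    o=P.mean(0)+ex*.1025; o[2]=0
    return np.c_[ex,ey,[0,0,1]],o,P
E
python3 - <<'E'
from rig import *
from h import *
c=read_camera("top"); s=read_camera("side")
R,o,P=frame(c); print(R,o,(P-o)@R*1e3)
k=800/175
for z in(.065,.057): print("top",z,((ray(c,np.array([[245,140],[262,190],[277,110],[360,165]])/k+[175,225],z)-o)@R*1e3).round(1))
for z in(.065,.057): print("side",z,((ray(s,np.array([[150,268],[240,297],[262,25],[348,42],[20,530],[120,555]])/3.9+[300,220],z)-o)@R*1e3).round(1))
for y in(.15,.04,-.15):
  p=o+R@[-.1025,y,.065]; T=np.c_[R[:,0],-R[:,1],[0,0,-1]]
  print(p,ik(p+[0,0,.1],T),ik(p+[0,0,.1],-T*[1,1,-1]))
E
```

```text
[[ 0.97771278  0.20994695  0.        ]
 [-0.20994695  0.97771278  0.        ]
 [ 0.          0.          1.        ]] [0.63959398 0.04967796 0.        ] [[ -80.9885817   168.31209606   65.        ]
 [-124.0114183   168.46007943   65.        ]
 [-123.66676541 -168.46636982   65.        ]
 [ -81.33323459 -168.30580567   65.        ]]
top 0.065 [[-101.5   71.6   65. ]
 [-122.7   58.3   65. ]
 [ -84.3   60.1   65. ]
 [-101.    15.8   65. ]]
top 0.057 [[-101.1   72.9   57. ]
 [-122.5   59.4   57. ]
 [ -83.8   61.3   57. ]
 [-100.6   16.7   57. ]]
side 0.065 [[ -84.1   21.9   65. ]
 [-128.1   24.3   65. ]
 [ -81.3 -158.    65. ]
 [-126.6 -160.8   65. ]
 [ -83.3  176.5   65. ]
 [-125.7  173.4   65. ]]
side 0.057 [[ -81.8   15.    57. ]
 [-126.3   17.4   57. ]
 [ -78.9 -167.    57. ]
 [-124.8 -169.8   57. ]
 [ -81.   171.4   57. ]
 [-123.8  168.3   57. ]]
[0.57087046 0.21785444 0.065     ] [ 1.27777539e+01  1.80801561e+01  8.54531114e+01 -2.54444375e-14
  7.64667325e+01  1.14896997e+02] [ 1.27777539e+01  1.80801561e+01  8.54531114e+01 -2.54444375e-14
  7.64667325e+01 -6.51030028e+01]
[0.54777629 0.11030603 0.065     ] [ 2.51114424e+00  1.19544147e+01  9.31453669e+01 -2.54444375e-14
  7.49002183e+01  1.04630388e+02] [ 2.51114424e+00  1.19544147e+01  9.31453669e+01 -2.54444375e-14
  7.49002183e+01 -7.53696124e+01]
[ 0.50788637 -0.07545939  0.065     ] [-1.81155090e+01  6.52947713e+00  9.94390595e+01 -2.54444375e-14
  7.40314634e+01  8.40037343e+01] [-1.81155090e+01  6.52947713e+00  9.94390595e+01 -2.54444375e-14
  7.40314634e+01 -9.59962657e+01]
```

The notch runs from y≈16 to 60 mm, so its centre is about +38 mm; the top and side views agree. Now I'll close the gripper, go above edge_left and feel downward.

```bash
cat >> h.py <<'E'
R0=np.array([[.97771278,.20994695,0],[-.20994695,.97771278,0],[0,0,1]]); o0=np.array([.63959398,.04967796,0])
T0=np.c_[-R0[:,0],R0[:,1],[0,0,-1]]
T0[:,1]=np.cross(T0[:,2],T0[:,0])
W=lambda x,y,z:o0+R0@[x,y,z]
E
python3 - <<'E'
from rig import *
from h import *
grip(0,20)
movep(W(-.1045,.148,.16),T0)
move_straight(W(-.1045,.148,.080)); hold(.3)
fs=[]
for _ in range(5): hold(.04); fs.append(get_obs()["contact_force"])
b=np.mean(fs,0); np.save("b.npy",b); print(b,np.std(fs,0),get_obs()["tcp_pos"],get_obs()["width"])
z=.080
while z>.058:
    z-=.0005 if z<.07 else .002
    move_straight(W(-.1045,.148,z),v=.02); f=get_obs()["contact_force"]-b
    if z<.07: print(round(z,4),f.round(1),(get_obs()["tcp_pos"][2]).round(4))
    if f[2]>2.5: break
hold(.2);o=get_obs();print(o["time"],o["contact_force"]-b,o["tcp_pos"])
c=read_camera("top"); cv2.imwrite("pics/c.png",c["image"][100:340,100:420,::-1].repeat(2,0).repeat(2,1))
E
```

```text
[ 0.06100779 -0.02381844  0.0910853 ] [0.45509544 0.51851947 0.46363494] [0.56863656 0.21631212 0.08026633] 0.0006463389629175382
0.07 [-0.9 -0.2 -0.2] 0.0698
0.0695 [ 0.  -0.8 -0.1] 0.0695
0.069 [ 0.1  0.1 -1. ] 0.069
0.0685 [-0.4 -0.3 -0.4] 0.0685
0.068 [-0.7 -0.3  0.2] 0.0679
0.0675 [-0.4 -0.3 -0.4] 0.0674
0.067 [-0.4  0.  -0.9] 0.067
0.0665 [ 0.6  0.8 -0. ] 0.0664
0.066 [-0.5  0.9  0.1] 0.0659
0.0655 [-0.8  0.3 -0.3] 0.0654
0.065 [-1.8  0.1  2.1] 0.0653
0.0645 [-2.3 -0.9  5.8] 0.0653
9.0583 [-1.56760196  0.90707761  4.87880207] [0.56860014 0.21633565 0.06534129]
```

View pics/c.png

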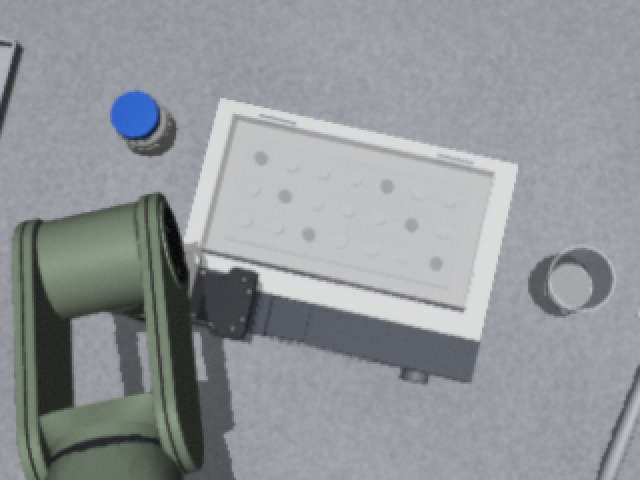

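The picture shows the gripper over the band's left end (about (225,300)), clear of the jar and lid. Contact is at z=65.3 mm with about 5 N. Next is the slide, with regulated force.

```bash
python3 - <<'E'
from rig import *
from h import *
b=np.load("b.npy"); z=.0647; y=.148; low=0
while y>.02:
    y-=.003
    move_straight(W(-.1045,y,z),v=.03)
    o=get_obs(); f=o["contact_force"]-b; p=o["tcp_pos"]; yi=(R0.T@(p-o0))[1]
    print(round(o["time"],2),round(yi,4),round(z,5),p[2].round(4),f.round(1))
    z=np.clip(z+np.clip((f[2]-4)*.00006,-.0002,.0002),.0638,.0656)
    low=low+1 if f[2]<1.2 or p[2]<.0642 else 0
    if low>=3: break
hold(.1);o=get_obs();print(o["time"],R0.T@(o["tcp_pos"]-o0),o["contact_force"]-b)
E
```

```text
9.36 0.1453 0.0647 0.0653 [-0.9  0.1  4.2]
9.61 0.1424 0.06471 0.0653 [-0.1  2.3  5.1]
9.86 0.1393 0.06478 0.0653 [0.3 3.1 5. ]
10.11 0.1361 0.06484 0.0653 [0.6 2.5 5.6]
10.36 0.1328 0.06493 0.0653 [-0.1  2.9  4.5]
10.61 0.1297 0.06496 0.0653 [0.6 2.  5.8]
10.86 0.1265 0.06507 0.0653 [1.1 2.3 5.5]
11.11 0.1233 0.06517 0.0653 [1.4 2.8 5.3]
11.36 0.1202 0.06524 0.0653 [1.3 1.8 5.7]
11.61 0.1171 0.06534 0.0653 [1.1 1.4 4.8]
11.86 0.1143 0.06539 0.0653 [-0.3  0.9  4.8]
12.11 0.1115 0.06544 0.0653 [0.6 1.8 4. ]
12.36 0.1087 0.06544 0.0653 [-0.8  1.4  3.9]
12.61 0.1057 0.06543 0.0653 [-0.   2.3  4.7]
12.86 0.1026 0.06547 0.0653 [-0.3  1.5  3.9]
13.11 0.0996 0.06547 0.0653 [-0.2  0.7  3.3]
13.36 0.0966 0.06543 0.0653 [0.4 1.2 2.4]
13.61 0.0937 0.06533 0.0653 [-0.3  2.   3. ]
13.86 0.0907 0.06527 0.0653 [-0.5  0.4  3.7]
14.11 0.0878 0.06525 0.0653 [0.2 1.5 3.7]
14.36 0.0848 0.06523 0.0653 [0.  1.4 2.8]
14.61 0.0819 0.06516 0.0653 [0.5 2.  4.3]
14.86 0.0788 0.06518 0.0653 [0.7 2.3 4.5]
15.11 0.0758 0.06521 0.0653 [0.1 2.6 4.3]
15.36 0.0728 0.06523 0.0653 [0.7 2.7 5.2]
15.61 0.0696 0.0653 0.0653 [0.5 1.9 5.1]
15.86 0.0666 0.06536 0.0653 [0.3 2.3 4.6]
16.11 0.0636 0.0654 0.0653 [-0.4  2.   4.3]
16.36 0.0606 0.06542 0.0652 [1.4 1.7 3.4]
16.61 0.0569 0.06538 0.0642 [-0.2  0.9 -0.8]
16.86 0.0545 0.06518 0.0647 [-0.3  0.9 -0. ]
17.11 0.0518 0.06498 0.0649 [-0.2 -0.1 -0.6]
17.2083 [-0.10446626  0.05197889  0.06501555] [ 0.61838512 -0.53957549  0.20526817]
```

```bash
python3 - <<'E'
from rig import *
from h import *
b=np.load("b.npy")
def st(): 
    o=get_obs(); return o["time"],R0.T@(o["tcp_pos"]-o0),R0.T@(o["contact_force"]-b)
move_straight(W(-.1045,.038,.0655),v=.03); print(*st())
z=.0655
while z>.046:
    z-=.0005; move_straight(W(-.1045,.038,z),v=.02)
    t,p,f=st(); print(round(t,2),round(z,4),p.round(4),f.round(1))
    if f[2]>18 or abs(f[1])>6 or abs(f[0])>6 or (z>.061 and f[2]>4): break
hold(.3); print(*st())
E
```

```text
17.825 [-0.10444939  0.03786054  0.0655391 ] [-0.20471027 -0.06446024 -0.10030607]
18.07 0.065 [-0.1046  0.0381  0.0649] [ 0.4 -0.  -0. ]
18.32 0.0645 [-0.1045  0.0381  0.0644] [-0.  -0.1  0.1]
18.57 0.064 [-0.1046  0.038   0.0639] [-0.1  0.4 -0.7]
18.82 0.0635 [-0.1045  0.038   0.0635] [ 1.2 -0.1 -0.6]
19.07 0.063 [-0.1045  0.038   0.063 ] [ 0.5  0.  -0.5]
19.32 0.0625 [-0.1045  0.038   0.0625] [-0.4  0.3  0. ]
19.57 0.062 [-0.1045  0.038   0.062 ] [ 0.1 -1.1 -0.2]
19.82 0.0615 [-0.1045  0.038   0.0615] [0.3 0.1 0.4]
20.07 0.061 [-0.1045  0.038   0.0609] [1.2 0.4 0.1]
20.32 0.0605 [-0.1045  0.038   0.0604] [ 0.4 -0.1 -0.4]
20.57 0.06 [-0.1045  0.038   0.06  ] [-0.3  0.   0.5]
20.82 0.0595 [-0.1046  0.038   0.0594] [-0.   0.7 -0.6]
21.07 0.059 [-0.1045  0.038   0.059 ] [ 0.1  0.8 -0.3]
21.32 0.0585 [-0.1045  0.038   0.0585] [ 0.5 -0.1  0.2]
21.57 0.058 [-0.1045  0.038   0.0579] [-0.5 -0.  -0.1]
21.82 0.0575 [-0.1045  0.038   0.0575] [-0.4 -0.3 -0.3]
22.07 0.057 [-0.1044  0.038   0.0573] [-0.5  0.3  2.5]
22.32 0.0565 [-0.1044  0.038   0.0571] [-2.7 -0.3  5.7]
22.57 0.056 [-0.1044  0.0
[... 466 characters left out ...]
5  5.7]
24.82 0.0515 [-0.1044  0.038   0.0522] [-2.3 -0.7  6.4]
25.07 0.051 [-0.1043  0.038   0.0517] [-1.9  0.1  6.6]
25.32 0.0505 [-0.1044  0.038   0.0512] [-2.6 -0.4  5.9]
25.57 0.05 [-0.1044  0.0381  0.0507] [-2.7 -0.4  6.3]
25.82 0.0495 [-0.1044  0.038   0.0502] [-2.5 -0.4  5.9]
26.07 0.049 [-0.1044  0.038   0.0497] [-2.5 -0.7  5.1]
26.32 0.0485 [-0.1044  0.0381  0.0492] [-2.5 -0.5  6.3]
26.57 0.048 [-0.1044  0.038   0.0491] [-3.4 -0.2  9.3]
26.82 0.0475 [-0.1043  0.0381  0.0491] [-4.2 -1.9 11.2]
27.07 0.047 [-0.1043  0.0381  0.0491] [-5.1 -1.  13.1]
27.32 0.0465 [-0.1043  0.0381  0.049 ] [-6.1 -2.1 16.8]
27.625 [-0.10425909  0.03805219  0.04898559] [-6.56589613 -3.10518512 16.24892958]
```

The catch yielded at about 6 N from z=57.3 to 49.1 mm, which is the full 8 mm, and then came up hard against its stop. Now I'll come straight up, retreat and check.

```bash
python3 - <<'E'
from rig import *
from h import *
move_straight(W(-.1045,.038,.075),v=.05)
move_straight(W(-.1045,.038,.20),v=.12)
movep(W(-.16,.16,.28),T0); hold(.5)
s=read_camera("side"); o=get_obs(); print(o["time"],o["contact_force"]-np.load("b.npy"))
cv2.imwrite("pics/d.png",s["image"][:,:,::-1])
E
```

```text
30.75 [-0.01720372 -0.39099422  1.02954371]
```

View pics/d.png

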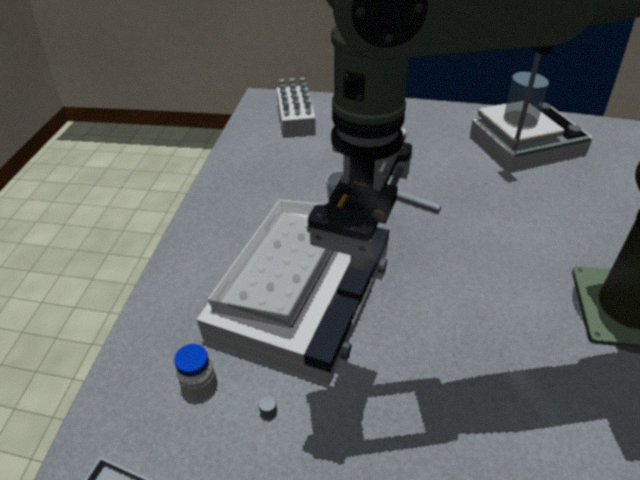

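The lid's front edge now stands higher at about (297,320), the notch shows deeper at about (348,292), and the jar (192,365) and weight (267,405) are where they were. The gripper is clear, so I'm handing in.

```bash
python3 -c "
from rig import *
print(job_done())"
```

```text
the job is handed in; nothing more can be done
None
```

I found the notch at about y = +38 mm and pressed the catch its full 8 mm to the stop; the lid looked ajar in the last picture, so I backed the arm off and handed the job in, but no verdict came back.

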